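Slide the spool tower back into its bay

TASK

A customer has left the green tippet-spool tower standing out on the counter. Slide it with your fingertips, standing upright all the way, into the empty bay of the pine divider and right back until its foot meets the back board, then leave it standing there by itself. Push it low, near its dark wooden foot, so that it does not tip; do not grip or lift it or push on its upper half, and leave everything else where it stands.

Things in the scene. Friction and masses are not known exactly. Their poses are not given: they have to be found in the camera images.
- tower_green: Green tower to be pushed, loose, 215 mm tall: round dark wooden foot 56 mm across, 24 mm high; on it green and white spools 52 mm across up to 189 mm; wooden knob 22 mm across on top. 0.3 to 0.55 kg, centre of mass about 95 mm up; friction on the level counter 0.5 to 0.7: pushed 50 mm or more up it may tip, at half height it will. Origin: centre of the foot's underside; z is its upright axis.
- divider: Pine bay divider, fixed, no floor or sill: back board 284 mm long, 12 thick, 75 high, and four fins 14 mm thick, 60 high, 50 long that make three bays 76 mm wide inside. Origin: on the counter, middle of the back board's inner face; x runs along the board, -y points out of the bays' open mouths (fins end at y = -50 mm). Mouths face the robot's right (world -y), turned by up to 0.15 rad.
- bay0 (a point): On the counter, the place of a tower's foot centre when it stands home in the near (robot's side) bay (foot against the back board): at x = -90 mm, y = -28 mm of the divider. Axes as the divider's. One of the three bays is empty.
- bay1 (a point): On the counter, the place of a tower's foot centre when it stands home in the middle bay (foot against the back board): at x = 0 mm, y = -28 mm of the divider. Axes as the divider's. One of the three bays is empty.
- bay2 (a point): On the counter, the place of a tower's foot centre when it stands home in the far bay (foot against the back board): at x = 90 mm, y = -28 mm of the divider. Axes as the divider's. One of the three bays is empty.
- tower_orange: A tower of the same make and size with orange spools, loose, standing home in one of the bays; leave it alone. Origin: centre of the foot's underside.
- tower_blue: A tower of the same make and size with blue spools, loose, standing home in one of the bays; leave it alone. Origin: centre of the foot's underside.
- floatant: Small amber bottle, loose, 32 mm in diameter, 100 mm tall; leave it alone. Origin: centre of its underside.
- fly_box: Green closed fly box, loose, 100 by 150 by 35 mm lying flat; leave it alone. Origin: centre of its underside.
- fly_reel: Dark metal fly reel lying on its side, loose, 90 mm in diameter, 46 mm high; leave it alone. Origin: centre of its underside.
- forceps: Steel forceps lying flat, loose, about 135 mm long, 9 mm high; leave them alone. Origin: about their middle, on the counter; the jaws point along x.
- mug: Blue mug, loose, 80 mm in diameter, 95 mm tall, handle at its +y side; leave it alone. Origin: centre of its underside.
Mind the look-alikes: they are no part of the job. Several things look just like the tower_green: the one meant starts nearest to the robot's base.

How it is judged:
By the outcome, as a careful person would: the job done as asked, in the order asked, and still so for the second after the job is handed in, with the robot touching nothing.
It also fails if it takes over 61 s, if anything falls off the work surface, if the arm or the gripper's body presses on something with over 40 N, if the wrist force passes 120 N, or if a joint passes its speed limit or range.

ROBOT

A 7-joint arm with a two-finger parallel gripper is mounted at the origin on the work surface. World frame = base frame: x ahead of the robot, y to its left, z up, the work surface at z = 0. Lengths are in mm, angles in rad, forces in N, time in s.
With the tool pointing down it reaches from about 400 to 850 mm from the base axis. Payload 6.9 kg.
Tool frame: the origin (TCP) lies at the very end of the fingers, on their centre line; the grasp point (between the pads) lies 19 mm behind it; z points along the fingers, y is the line along which they close (so a half turn about z gives the same grasp; the last joint's range is limited). The gripper opens to 85 mm and grips with 20 to 120 N. Pads are 22 mm wide; open, the fingers measure 114 mm over their backs; the gripper's body (76 mm by 85 mm) begins 54 mm behind the grasp point. The pads swing forward as they close: fully open they stand 13 mm farther back than shut.
Start: joints at [1.266, 0.507, -0.238, 1.5, 0.126, 1.149, -0.155], TCP at [249.56, -573.002, 231.275] pointing down, gripper open.
Joint ranges: [-3.08, 3.08], [-0.24, 2.05], [-1.43, 1.35], [0, 2.5], [-1.52, 4.66], [0.17, 1.96], [-2.89, 2.89]. Speed limits (rad/s): [2.39, 2.39, 3.14, 3.14, 3.14, 3.14, 3.14].

INTERFACE

Orientations are given as a unit quaternion [w, x, y, z].
In Python, from rig import ctrl gives the robot as it stands.
- The arm moves only by the shell command python3 -m jog 'ROWS' [FORCE]. ROWS is JSON, a list of rows, each a list of 3 entries, a list of its own where there are three numbers: the turn, a rotation vector about the tool's x, y, z in rad, then the shift along the tool's x, y, z in m, then the finger opening in m, from 0 to 0.0854. A call has 1 to 20 rows; each row is the pose to reach, as a shift and turn from the pose commanded when the call began, along the tool's axes at that moment; what a row does not reach only later rows make up. A row lasts 1/12 s, in which the tool goes at most 41.7 mm and 7.16 degrees, less where a joint would pass 70% of its speed; a pose out of reach is approached as far as the arm can. A call with a gripper value outside its range is refused whole. The fingers move at their own pace and stop on an object; FORCE is the grip in N (left out, the last holds). Time passes only in rows, so rows that repeat a pose let the fingers close. It gives the time, the measured TCP pose, the force, the opening and the grip force at its end, in the units of the state.
- ctrl.get_state(): the state, without advancing time (a new reading comes with each control period).
- ctrl.camera(name): name is "scene" or "top" or "wrist"; returns the picture (384x512x3 uint8, red, green, blue); there is no depth.
- ctrl.calibration(name): a dict with "K" (3x3 intrinsics, pixels), "T" (4x4, takes a point from camera to world coordinates). Camera axes: x right, y up, looking along -z (the intrinsics and any distortion apply to the point x, -y, -z); pixel columns grow to the right and rows downward; lengths in mm; the calibration is good to about 2 mm. A picture is of the moment at which its call begins: read the wrist's pose just before it. calibration takes no time and is no camera call; for the wrist camera it gives the pose at the moment of the call.
- ctrl.job_done(): hands the job in; it is judged then, once.
The state is a dict: "clock": time; "joints": joint angles; "dq": joint speeds; "joint_torque": joint torques, N m; "tcp_pos": TCP position; "tcp_rot": TCP orientation; "ft_force": force on the tool from outside, world axes, zero at the start; "torque": the same for the moment, N m; "opening": finger opening in mm; "gripper_force": force on a finger pad.
Only numpy, scipy, OpenCV 4.12 (cv2) and the standard library are available. Lean on these libraries where they do the work, as an engineer would, in place of code of your own. Each camera call takes 0.05 s, during which the arm holds its last target. There are 200 camera calls.

## Working session

There is one attempt and no reset: what is moved stays moved. The work goes in short steps, Python scripts to look and compute and a shell command to move; the robot and the scene stay as the last step left them, time stands still between calls to the robot, and variables do not carry over. Pictures are saved under pics/ and viewed, at most 10 in all, crops included, and the job is handed in when it is done.

```bash
ls; mkdir -p pics; python3 - <<'E'
from rig import ctrl
import cv2
s=ctrl.get_state();print(s)
for n in("scene","top"):
    c=ctrl.calibration(n);print(n,c)
    cv2.imwrite(f"pics/{n}0.png",cv2.resize(ctrl.camera(n)[:,:,::-1],(800,600),interpolation=cv2.INTER_CUBIC))
E
```

```text
pics
{'clock': 0.0, 'joints': array([ 1.26551652,  0.50834866, -0.23753298,  1.50115366,  0.12567964,
        1.14890301, -0.15480077]), 'dq': array([-0.00137888, -0.00116492, -0.00023603,  0.00014345, -0.00030411,
        0.00041251, -0.00039453]), 'joint_torque': array([ 1.88171844e-04, -6.20594144e+01, -2.18686000e+00, -2.49654865e+01,
        1.25845248e-02,  1.18456993e-02, -3.34875278e-05]), 'tcp_pos': array([ 249.30969838, -572.55965391,  230.41604818]), 'tcp_rot': array([-8.91993635e-04,  9.78979323e-01,  2.03957477e-01, -1.92402022e-04]), 'ft_force': array([-0.67695215,  0.58901509, -0.31926551]), 'torque': array([-0.00021114,  0.03232382,  0.06656846]), 'gripper_force': 0.0, 'opening': 85.28442977914615}
scene {'K': array([[401.16375183,   0.        , 253.44367566],
       [  0.        , 401.16375183, 195.69428587],
       [  0.        ,   0.        ,   1.        ]]), 'T': array([[ 4.78281241e-01, -5.92665907e-01,  6.48069577e-01,
         1.37267949e+03],
       [ 8.78184307e-01,  3.17491369e-01, -3.57759072e-01,
        -4.12605045e+02],
       [ 6.27510771e-03,  7.40233986e-01,  6.72320065e-01,
         8.93695186e+02],
       [ 0.00000000e+00,  0.00000000e+00,  0.00000000e+00,
         1.00000000e+00]])}
top {'K': array([[484.34685155,   0.        , 257.8301421 ],
       [  0.        , 484.34685155, 190.37632933],
       [  0.        ,   0.        ,   1.        ]]), 'T': array([[ 2.62895750e-03,  9.93390469e-01, -1.14753932e-01,
         4.44847549e+02],
       [-9.99995521e-01,  2.77577024e-03,  1.11959546e-03,
         2.16230973e+01],
       [ 1.43072601e-03,  1.14750475e-01,  9.93393317e-01,
         1.16055690e+03],
       [ 0.00000000e+00,  0.00000000e+00,  0.00000000e+00,
         1.00000000e+00]])}
```

View pics/top0.png

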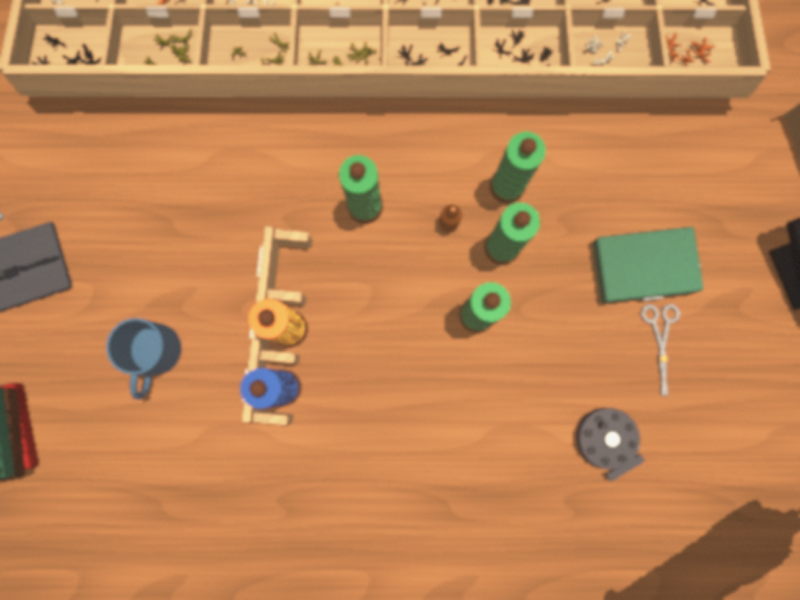

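View pics/scene0.png

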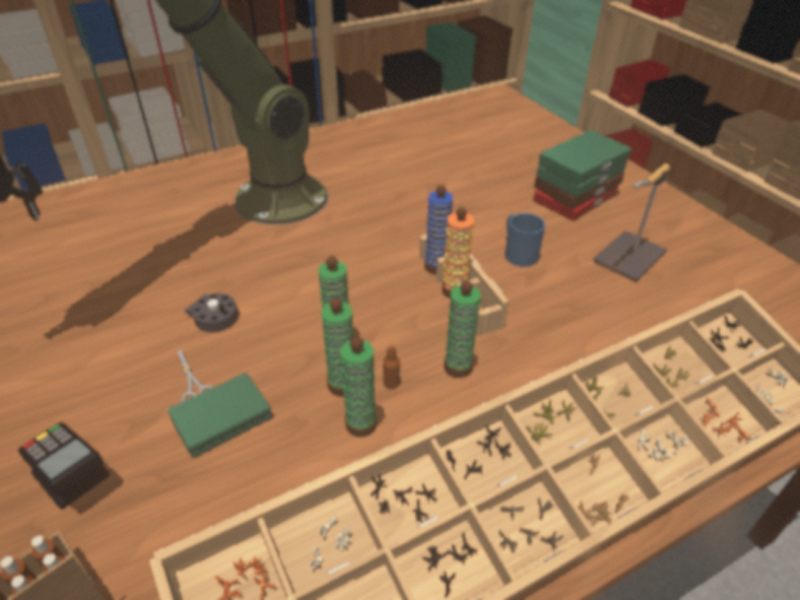

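Top view: the nearest green tower has its knob at about (490,300), the empty bay is the far one (bay2), and orange and blue stand in the other two. I'll enlarge crops to measure.

```bash
python3 - <<'E'
import cv2
from rig import ctrl
im=ctrl.camera("top")[:,:,::-1]
cv2.imwrite("pics/topc.png",cv2.resize(im[135:285,148:348],None,fx=4,fy=4,interpolation=cv2.INTER_CUBIC))
im=ctrl.camera("scene")[:,:,::-1]
cv2.imwrite("pics/scc.png",cv2.resize(im[115:265,190:340],None,fx=4,fy=4,interpolation=cv2.INTER_CUBIC))
E
```

```text
(no output)
```

View pics/topc.png

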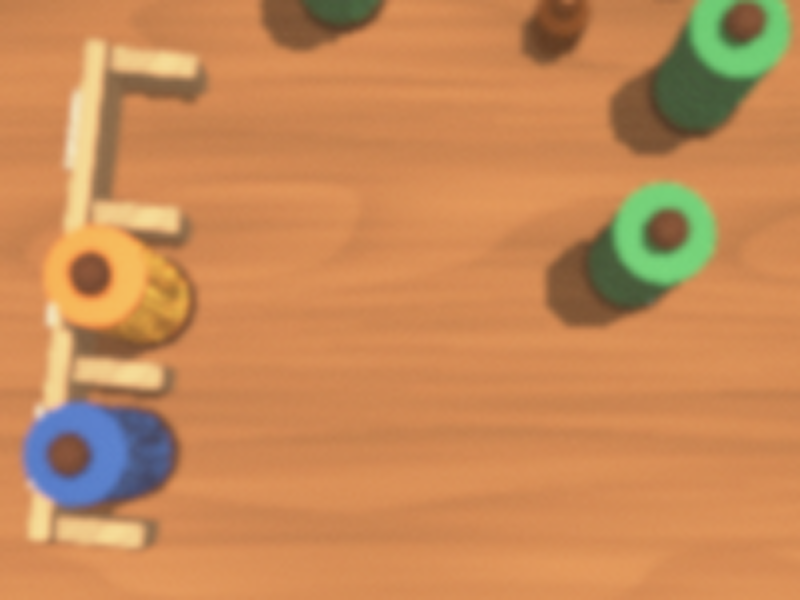

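View pics/scc.png

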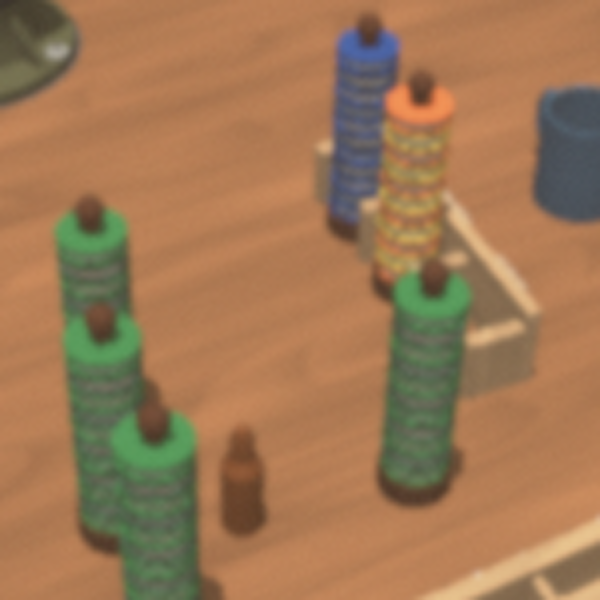

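Top crop: fin ends are at (198,67), (181,221), (164,377) and (147,534). The board's inner top edge runs (106,42)→(50,541). The target's spool disc is centred at (665,235), knob at (667,230); orange disc (96,277), blue disc (76,455).

```bash
cat > h.py <<'E'
import numpy as np
from rig import ctrl
def ray(n,u,v,z):
    c=ctrl.calibration(n);K=c["K"];T=c["T"]
    d=np.linalg.inv(K)@[u,v,1];d=T[:3,:3]@(d*[1,-1,-1]);o=T[:3,3]
    return o+d*(z-o[2])/d[2]
def tc(x,y,z): return ray("top",148+(x+.5)/4-.5,135+(y+.5)/4-.5,z)
def sc(x,y,z): return ray("scene",190+(x+.5)/4-.5,115+(y+.5)/4-.5,z)
E
python3 - <<'E'
from h import *
np.set_printoptions(precision=1,suppress=True)
for p in [(198,67,60),(181,221,60),(164,377,60),(147,534,60),(106,42,75),(50,541,75),(665,235,189),(667,230,213),(96,277,189),(76,455,189),(340,-10,24),(740,33,189),(556,17,100)]:print(p,tc(*p))
print("scene:")
for p in [(93,232,189),(90,208,213),(431,293,189),(419,102,189),(368,46,189),(102,338,189),(155,438,189),(533,311,75)]:print(p,sc(*p))
F=np.array([tc(*p)[:2] for p in [(198,67,60),(181,221,60),(164,377,60),(147,534,60)]])
d=F[0]-F[3];print(np.linalg.norm(d),d)
ex=d/np.linalg.norm(d);ey=np.array([-ex[1],ex[0]])
m=F.mean(0);O=m+50*ey;print("origin",O,"ang",np.arctan2(ex[1],ex[0]))
for k in(-90,0,90):print(O+k*ex-28*ey)
E
```

```text
(198, 67, 60) [662.2 160.8  60. ]
(181, 221, 60) [572.7 169.   60. ]
(164, 377, 60) [483.7 177.   60. ]
(147, 534, 60) [395.8 184.8  60. ]
(106, 42, 75) [673.6 211.5  75. ]
(50, 541, 75) [392.5 236.2  75. ]
(665, 235, 189) [551.3 -92.6 189. ]
(667, 230, 213) [551.2 -90.8 213. ]
(96, 277, 189) [529.3 193.9 189. ]
(76, 455, 189) [440.3 201.8 189. ]
(340, -10, 24) [716.4  81.1  24. ]
(740, 33, 189) [ 655.2 -132.   189. ]
(556, 17, 100) [683.2 -43.5 100. ]
scene:
(93, 232, 189) [556.  -91.5 189. ]
(90, 208, 213) [559.  -93.5 213. ]
(431, 293, 189) [721.6  80.8 189. ]
(419, 102, 189) [529.  195.8 189. ]
(368, 46, 189) [442.7 202.6 189. ]
(102, 338, 189) [ 658.2 -131.3  189. ]
(155, 438, 189) [ 754.7 -140.1  189. ]
(533, 311, 75) [670.8 218.1  75. ]
267.5104343748768 [266.4 -24.1]
origin [533.1 222.7] ang -0.09017940586933819
[441.  202.9]
[530.6 194.8]
[620.2 186.7]
```

The bay geometry agrees with the orange and blue home positions, so bay2 home is about (620,187). The target tower stands at about (553,-92). I'll push with two tilted fingertips about 36 mm apart cradling the foot, keeping the orientation along the bay axis.

```bash
cat >> h.py <<'E'
from scipy.spatial.transform import Rotation as R
a=-0.09
D=np.array([-np.sin(a),np.cos(a),0]);TH=np.radians(35);UP=np.array([0,0,1.])
RT=np.c_[D*np.cos(TH)+UP*np.sin(TH),np.cross(D*np.sin(TH)-UP*np.cos(TH),D*np.cos(TH)+UP*np.sin(TH)),D*np.sin(TH)-UP*np.cos(TH)]
def rel(p):
    s=ctrl.get_state();q=s["tcp_rot"];r=R.from_quat([q[1],q[2],q[3],q[0]])
    return (r.inv()*R.from_matrix(RT)).as_rotvec().round(3),(r.inv().apply(np.array(p)-s["tcp_pos"])/1e3).round(4)
E
python3 - <<'E'
from h import *
print(RT)
for p in [(525,-185,230),(540,-160,230)]:print(rel(p))
print(ray("top",610*.64,440*.64,46))
E
```

```text
[[ 0.0736242   0.99595273  0.05155222]
 [ 0.81583672 -0.08987855  0.57125502]
 [ 0.57357644  0.         -0.81915204]]
(array([ 0.325,  0.55 , -1.035]), array([ 0.4075, -0.2454,  0.001 ]))
(array([ 0.325,  0.55 , -1.035]), array([ 0.4312, -0.2624,  0.001 ]))
[ 366.16691099 -280.84938727   46.        ]
```

```bash
python3 -m jog '[[[0.16,0.27,-0.52],[0.2,-0.13,0],0.036],[[0.16,0.27,-0.52],[0.2,-0.13,0],0.036],[[0.16,0.27,-0.52],[0.2,-0.13,0],0.036],[[0.16,0.27,-0.52],[0.2,-0.13,0],0.036],[[0.16,0.27,-0.52],[0.2,-0.13,0],0.036],[[0.325,0.55,-1.035],[0.43,-0.27,0],0.036],[[0.325,0.55,-1.035],[0.43,-0.27,0],0.036],[[0.325,0.55,-1.035],[0.43,-0.27,0],0.036],[[0.325,0.55,-1.035],[0.43,-0.27,0],0.036],[[0.325,0.55,-1.035],[0.43,-0.27,0],0.036],[[0.325,0.55,-1.035],[0.43,-0.27,0],0.036],[[0.325,0.55,-1.035],[0.43,-0.27,0],0.036],[[0.325,0.55,-1.035],[0.43,-0.27,0],0.036],[[0.325,0.55,-1.035],[0.43,-0.27,0],0.036],[[0.325,0.55,-1.035],[0.43,-0.27,0],0.036],[[0.325,0.55,-1.035],[0.43,-0.27,0],0.036],[[0.325,0.55,-1.035],[0.43,-0.27,0],0.036],[[0.325,0.55,-1.035],[0.43,-0.27,0],0.036],[[0.325,0.55,-1.035],[0.43,-0.27,0],0.036],[[0.325,0.55,-1.035],[0.43,-0.27,0],0.036]]'; python3 - <<'E'
from h import *
print(ctrl.get_state()["joints"].round(2))
for p in [(546,-165,60),(546,-165,11)]:print(rel(p))
E
```

```text
clock: 1.87
tcp_pos: [535.8, -154.5, 231.3]
tcp_rot: [-0.202, 0.705, 0.643, 0.222]
ft_force: [0.5, -0.1, -0.6]
opening: 36.1
gripper_force: 0.0
[ 0.99  0.65 -0.74  1.58 -0.18  1.22  0.32]
(array([ 0.002,  0.001, -0.001]), array([-0.1058,  0.0111,  0.135 ]))
(array([ 0.002,  0.001, -0.001]), array([-0.1339,  0.011 ,  0.1752]))
```

```bash
python3 -m jog '[[[0,0,0],[-0.02,0.01,0.025],0.036],[[0,0,0],[-0.04,0.01,0.05],0.036],[[0,0,0],[-0.06,0.01,0.075],0.036],[[0,0,0],[-0.08,0.01,0.1],0.036],[[0,0,0],[-0.1,0.011,0.127],0.036],[[0,0,0],[-0.115,0.011,0.148],0.036],[[0,0,0],[-0.123,0.011,0.16],0.036],[[0,0,0],[-0.128,0.011,0.168],0.036],[[0,0,0],[-0.132,0.011,0.173],0.036],[[0,0,0],[-0.134,0.011,0.175],0.036],[[0,0,0],[-0.134,0.011,0.175],0.036],[[0,0,0],[-0.134,0.011,0.175],0.036]]'; python3 - <<'E'
from h import *
import cv2
print(rel((549.5,-126,11)))
im=ctrl.camera("scene")[:,:,::-1]
w=ctrl.camera("wrist")[:,:,::-1]
t=ctrl.camera("top")[:,:,::-1]
cv2.imwrite("pics/s1.png",np.hstack([cv2.resize(im[130:280,120:270],(400,400)),cv2.resize(t[150:300,230:380],(400,400))]))
E
```

```text
clock: 2.87
tcp_pos: [546.9, -164.6, 12.2]
tcp_rot: [-0.201, 0.704, 0.644, 0.222]
ft_force: [-0.6, 0.9, 0.3]
opening: 36.0
gripper_force: 0.0
(array([0.002, 0.002, 0.001]), array([ 0.0311, -0.0009,  0.0231]))
```

View pics/s1.png

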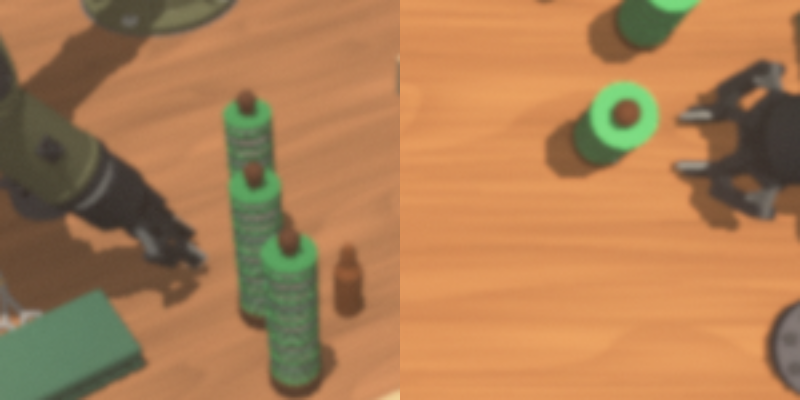

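The right panel shows the fingers at rows 115 and 165, straddling the tower foot's axis. Alignment is good, so I'll approach to contact.

```bash
python3 -m jog '[[[0,0,0],[0.005,0,0.0035],0.036],[[0,0,0],[0.01,0,0.007],0.036],[[0,0,0],[0.015,0,0.0105],0.036],[[0,0,0],[0.02,0,0.014],0.036],[[0,0,0],[0.025,0,0.0175],0.036],[[0,0,0],[0.028,0,0.0196],0.036],[[0,0,0],[0.03,0,0.021],0.036],[[0,0,0],[0.032,0,0.0224],0.036],[[0,0,0],[0.034,0,0.0238],0.036],[[0,0,0],[0.036,0,0.0252],0.036],[[0,0,0],[0.038,0,0.0266],0.036],[[0,0,0],[0.04,0,0.028],0.036],[[0,0,0],[0.042,0,0.0294],0.036],[[0,0,0],[0.044,0,0.0308],0.036],[[0,0,0],[0.046,0,0.0322],0.036],[[0,0,0],[0.048,0,0.0336],0.036]]'; python3 - <<'E'
from h import *
import cv2
t=ctrl.camera("top")[:,:,::-1];s=ctrl.camera("scene")[:,:,::-1]
cv2.imwrite("pics/s2.png",np.hstack([cv2.resize(s[150:280,140:270],(400,400)),cv2.resize(t[150:280,250:380],(400,400))]))
E
```

```text
clock: 4.35
tcp_pos: [551.7, -106.1, 11.0]
tcp_rot: [-0.202, 0.704, 0.643, 0.222]
ft_force: [-0.7, -2.1, -0.9]
opening: 35.9
gripper_force: 1.1
```

View pics/s2.png

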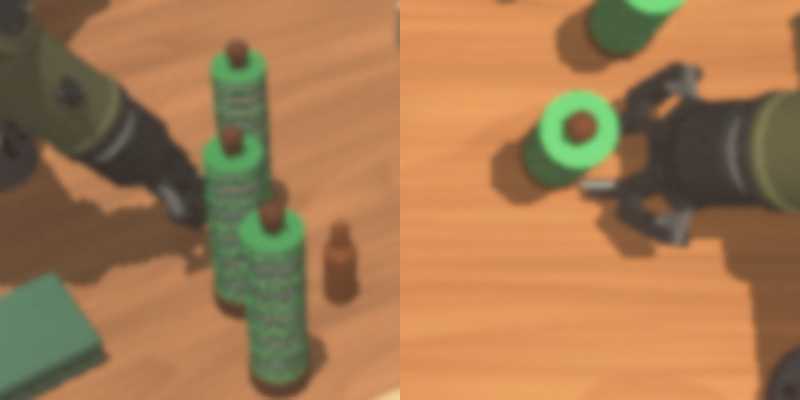

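```bash
cat >> h.py <<'E'
import cv2
def green(near):
    """target's top disc centre by colour, within 60 px-ish of expected world point"""
    im=ctrl.camera("top");h=cv2.cvtColor(im,cv2.COLOR_RGB2HSV)
    m=cv2.inRange(h,(50,90,170),(80,255,255))
    n,l,st,c=cv2.connectedComponentsWithStats(m)
    P=[]
    for i in range(1,n):
        if st[i,4]>100:
            x,y,w,hh=st[i,:4];P.append(np.r_[ray("top",x+w/2-.5,y+hh/2-.5,189)[:2],w,hh])
    return min(P,key=lambda p:np.hypot(*(p[:2]-near)))
def where(near):
    g=green(near)[:4];t=ctrl.get_state()["tcp_pos"][:2];L=np.array([np.cos(a),np.sin(a)])
    H=np.array([620.2,186.7]);d=D[:2]
    print("tower",g.round(1),"ahead of tcp: D %.1f lat %.1f"%((g[:2]-t)@d,(g[:2]-t)@L),"to home: D %.1f lat %.1f"%((H-g[:2])@d,(H-g[:2])@L))
E
python3 -c "
from h import *
where((553,-80))"
```

```text
tower [554.1 -78.7  25.   25. ] ahead of tcp: D 26.9 lat 0.1 to home: D 270.3 lat 42.0
```

```bash
python3 -m jog '[[[0,0,0],[0.0033,0.0009,0.0023],0.036],[[0,0,0],[0.0066,0.0018,0.0046],0.036],[[0,0,0],[0.0099,0.0027,0.0069],0.036],[[0,0,0],[0.0132,0.0036,0.0092],0.036],[[0,0,0],[0.0165,0.0045,0.0115],0.036],[[0,0,0],[0.0198,0.0054,0.0138],0.036],[[0,0,0],[0.0231,0.0063,0.0161],0.036],[[0,0,0],[0.0264,0.0072,0.0184],0.036],[[0,0,0],[0.0297,0.0081,0.0207],0.036],[[0,0,0],[0.033,0.009,0.023],0.036],[[0,0,0],[0.0363,0.0099,0.0253],0.036],[[0,0,0],[0.0396,0.0108,0.0276],0.036],[[0,0,0],[0.0429,0.0117,0.0299],0.036],[[0,0,0],[0.0462,0.0126,0.0322],0.036],[[0,0,0],[0.0495,0.0135,0.0345],0.036],[[0,0,0],[0.0528,0.0144,0.0368],0.036],[[0,0,0],[0.0561,0.0153,0.0391],0.036],[[0,0,0],[0.0594,0.0162,0.0414],0.036],[[0,0,0],[0.0627,0.0171,0.0437],0.036],[[0,0,0],[0.066,0.018,0.046],0.036]]'; python3 -c "
from h import *
where((580,0))"
```

```text
clock: 6.17
tcp_pos: [576.8, -27.2, 11.1]
tcp_rot: [-0.202, 0.704, 0.643, 0.222]
ft_force: [-0.8, -2.6, 0.0]
opening: 36.0
gripper_force: 1.1
tower [579.3  -3.   24.   24. ] ahead of tcp: D 23.1 lat 0.3 to home: D 192.6 lat 23.7
```

```bash
python3 -m jog '[[[0,0,0],[0.0033,0.001,0.0023],0.036],[[0,0,0],[0.0066,0.002,0.0046],0.036],[[0,0,0],[0.0099,0.003,0.0069],0.036],[[0,0,0],[0.0132,0.004,0.0092],0.036],[[0,0,0],[0.0165,0.005,0.0115],0.036],[[0,0,0],[0.0198,0.006,0.0138],0.036],[[0,0,0],[0.0231,0.007,0.0161],0.036],[[0,0,0],[0.0264,0.008,0.0184],0.036],[[0,0,0],[0.0297,0.009,0.0207],0.036],[[0,0,0],[0.033,0.01,0.023],0.036],[[0,0,0],[0.0363,0.011,0.0253],0.036],[[0,0,0],[0.0396,0.012,0.0276],0.036],[[0,0,0],[0.0429,0.013,0.0299],0.036],[[0,0,0],[0.0462,0.014,0.0322],0.036],[[0,0,0],[0.0495,0.015,0.0345],0.036],[[0,0,0],[0.0528,0.016,0.0368],0.036],[[0,0,0],[0.0561,0.017,0.0391],0.036],[[0,0,0],[0.0594,0.018,0.0414],0.036],[[0,0,0],[0.0627,0.019,0.0437],0.036],[[0,0,0],[0.066,0.02,0.046],0.036]]'; python3 -c "
from h import *
where((600,80))
s=ctrl.camera('scene')[:,:,::-1];t=ctrl.camera('top')[:,:,::-1]
cv2.imwrite('pics/s3.png',np.hstack([cv2.resize(s[110:250,210:350],(400,400)),cv2.resize(t[130:270,150:290],(400,400))]))"
```

```text
clock: 7.88
tcp_pos: [604.0, 51.1, 11.2]
tcp_rot: [-0.202, 0.704, 0.643, 0.222]
ft_force: [0.1, -1.9, -0.3]
opening: 35.9
gripper_force: 1.2
tower [605.7  75.1  25.   24. ] ahead of tcp: D 22.9 lat -0.5 to home: D 112.4 lat 4.4
```

View pics/s3.png

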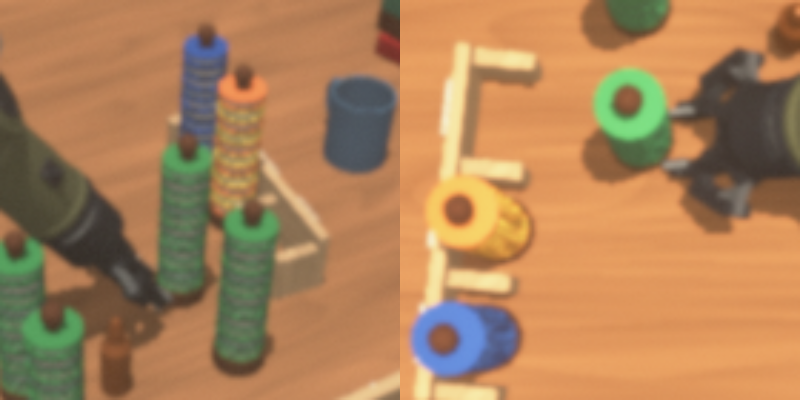

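Tower is upright and cradled by both fingertips, with the other objects undisturbed. I'll continue into the mouth.

```bash
python3 -m jog '[[[0,0,0],[0.0033,0.0004,0.0023],0.036],[[0,0,0],[0.0066,0.0009,0.0046],0.036],[[0,0,0],[0.0099,0.0013,0.0069],0.036],[[0,0,0],[0.0132,0.0018,0.0092],0.036],[[0,0,0],[0.0165,0.0022,0.0115],0.036],[[0,0,0],[0.0198,0.0026,0.0138],0.036],[[0,0,0],[0.0231,0.003,0.0161],0.036],[[0,0,0],[0.0264,0.0035,0.0184],0.036],[[0,0,0],[0.0297,0.004,0.0207],0.036],[[0,0,0],[0.033,0.0042,0.023],0.036],[[0,0,0],[0.0363,0.0042,0.0253],0.036],[[0,0,0],[0.0396,0.0042,0.0276],0.036],[[0,0,0],[0.0429,0.0042,0.0299],0.036],[[0,0,0],[0.0462,0.0042,0.0322],0.036],[[0,0,0],[0.0495,0.0042,0.0345],0.036],[[0,0,0],[0.0528,0.0042,0.0368],0.036],[[0,0,0],[0.0561,0.0042,0.0391],0.036],[[0,0,0],[0.0594,0.0042,0.0414],0.036],[[0,0,0],[0.0627,0.0042,0.0437],0.036],[[0,0,0],[0.066,0.0042,0.046],0.036]]'; python3 -c "
from h import *
where((615,155))"
```

```text
clock: 9.7
tcp_pos: [615.3, 130.9, 11.3]
tcp_rot: [-0.202, 0.704, 0.643, 0.222]
ft_force: [-0.6, -3.2, 1.1]
opening: 36.1
gripper_force: 1.3
tower [617.9 154.5  25.   24. ] ahead of tcp: D 22.6 lat 0.6 to home: D 32.2 lat -0.6
```

```bash
python3 -m jog '[[[0,0,0],[0.0025,0,0.00175],0.036],[[0,0,0],[0.005,0,0.0035],0.036],[[0,0,0],[0.0075,0,0.00525],0.036],[[0,0,0],[0.01,0,0.007],0.036],[[0,0,0],[0.0125,0,0.00875],0.036],[[0,0,0],[0.015,0,0.0105],0.036],[[0,0,0],[0.0175,0,0.01225],0.036],[[0,0,0],[0.019,0,0.0133],0.036],[[0,0,0],[0.02,0,0.014],0.036],[[0,0,0],[0.021,0,0.0147],0.036],[[0,0,0],[0.022,0,0.0154],0.036],[[0,0,0],[0.023,0,0.0161],0.036]]'; python3 -c "
from h import *
where((620,185))"
```

```text
clock: 10.75
tcp_pos: [617.9, 158.4, 11.2]
tcp_rot: [-0.202, 0.704, 0.643, 0.222]
ft_force: [-0.7, -2.4, 1.4]
opening: 35.9
gripper_force: 1.3
tower [619.8 181.   25.   24. ] ahead of tcp: D 22.3 lat -0.1 to home: D 5.7 lat -0.2
```

```bash
python3 -m jog '[[[0,0,0],[0.0008,0,0.0006],0.036],[[0,0,0],[0.0016,0,0.0011],0.036]]'; python3 -c "
from h import *
where((620,185))"
```

```text
clock: 10.97
tcp_pos: [618.1, 160.3, 11.3]
tcp_rot: [-0.202, 0.704, 0.643, 0.222]
ft_force: [-0.4, -3.6, 0.2]
opening: 35.9
gripper_force: 1.3
tower [619.8 183.   25.   24. ] ahead of tcp: D 22.5 lat -0.3 to home: D 3.7 lat 0.0
```

```bash
python3 -m jog '[[[0,0,0],[0.0008,0,0.0006],0.036],[[0,0,0],[0.0016,0,0.0011],0.036]]'; python3 -m jog '[[[0,0,0],[0.0008,0,0.0006],0.036]]';python3 -c "
from h import *
where((620,185))"
```

```text
clock: 11.18
tcp_pos: [618.3, 162.3, 11.2]
tcp_rot: [-0.202, 0.704, 0.643, 0.222]
ft_force: [0.2, -1.8, 0.6]
opening: 36.0
gripper_force: 1.3
clock: 11.27
tcp_pos: [618.4, 163.2, 11.2]
tcp_rot: [-0.202, 0.704, 0.643, 0.222]
ft_force: [-0.6, -5.8, 1.7]
opening: 35.8
gripper_force: 2.6
tower [619.8 186.1  24.   24. ] ahead of tcp: D 23.0 lat -0.6 to home: D 0.6 lat 0.3
```

```bash
python3 -m jog '[[[0,0,0],[0.0008,0,0.0006],0.036],[[0,0,0],[0.0008,0,0.0006],0.036]]'; python3 -c "
from h import *
where((620,185));print(ctrl.get_state()['ft_force'],ctrl.get_state()['tcp_pos'])"
```

```text
clock: 11.48
tcp_pos: [618.6, 163.5, 11.0]
tcp_rot: [-0.202, 0.705, 0.643, 0.222]
ft_force: [-2.3, -6.2, 3.2]
opening: 36.2
gripper_force: 3.2
tower [619.8 187.1  25.   24. ] ahead of tcp: D 23.7 lat -0.9 to home: D -0.4 lat 0.4
[-0.63201586 -5.64900742  2.94710876] [618.54281499 163.42552088  11.013266  ]
```

```bash
python3 -m jog '[[[0,0,0],[0.0008,0,0.0006],0.036],[[0,0,0],[0.0016,0,0.0012],0.036],[[0,0,0],[0.0016,0,0.0012],0.036]]'; python3 -c "
from h import *
where((620,185))"
```

```text
clock: 11.78
tcp_pos: [618.8, 164.0, 10.7]
tcp_rot: [-0.201, 0.705, 0.643, 0.221]
ft_force: [-2.4, -11.7, 6.5]
opening: 36.1
gripper_force: 5.9
tower [619.8 187.1  25.   24. ] ahead of tcp: D 23.1 lat -1.1 to home: D -0.4 lat 0.4
```

The force has climbed to 12 N and the tower no longer moves, so it's against the board. I'll back off slowly at first, then rise clear.

```bash
python3 -m jog '[[[0,0,0],[-0.001,0,-0.0007],0.036],[[0,0,0],[-0.002,0,-0.0014],0.036],[[0,0,0],[-0.003,0,-0.0021],0.036],[[0,0,0],[-0.005,0,-0.0035],0.036],[[0,0,0],[-0.008,0,-0.0056],0.036],[[0,0,0],[-0.012,0,-0.0084],0.036],[[0,0,0],[-0.018,0,-0.0126],0.036],[[0,0,0],[-0.026,0,-0.018],0.036],[[0,0,0],[-0.036,0,-0.025],0.036],[[0,0,0],[-0.05,0,-0.035],0.036],[[0,0,0],[-0.066,0,-0.046],0.036],[[0,0,0],[-0.082,0,-0.057],0.036],[[0,0,0],[-0.09,0,-0.066],0.036],[[0,0,0],[-0.09,0,-0.085],0.036],[[0,0,0],[-0.09,0,-0.11],0.036],[[0,0,0],[-0.09,0,-0.13],0.036],[[0,0,0],[-0.09,0,-0.14],0.036],[[0,0,0],[-0.09,0,-0.14],0.036],[[0,0,0],[-0.09,0,-0.14],0.036],[[0,0,0],[-0.09,0,-0.14],0.036]]'; python3 -c "
from h import *
where((620,185))
s=ctrl.camera('scene')[:,:,::-1];t=ctrl.camera('top')[:,:,::-1]
cv2.imwrite('pics/s4.png',np.hstack([cv2.resize(s[110:250,200:340],(400,400)),cv2.resize(t[120:260,140:280],(400,400))]))"
```

```text
clock: 13.5
tcp_pos: [604.0, 13.8, 73.7]
tcp_rot: [-0.203, 0.704, 0.644, 0.222]
ft_force: [-0.7, 0.6, 0.7]
opening: 35.9
gripper_force: 0.0
tower [619.8 186.1  24.   24. ] ahead of tcp: D 172.8 lat 0.4 to home: D 0.6 lat 0.3
```

View pics/s4.png

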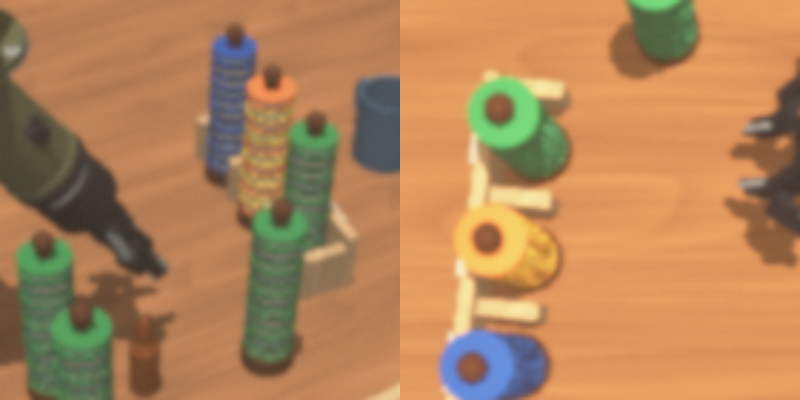

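The tower stands upright at home in the far bay, in line with orange and blue, and the gripper is clear.

```bash
python3 -c "
from rig import ctrl
print(ctrl.job_done())"
```

```text
the job is handed in; nothing more can be done
None
```

The green tower now stands upright by itself in the far bay with its foot against the back board. It was pushed only low at its foot, nothing else was seen to move, and the job was handed in at about 13.6 s.

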